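# Close up the lacquer curing chest

## Robot

A 6-joint arm with a two-finger parallel gripper is mounted at the origin on the work surface. World frame = base frame: x ahead of the robot, y to its left, z up, the work surface at z = 0. Lengths are in mm, angles in rad, forces in N, time in s.
With the tool pointing down it reaches from about 350 to 975 mm from the base axis. Payload 7.1 kg.
Tool frame: the origin (TCP) lies between the finger pads; the fingertips stand 19 mm ahead of it and the grasp point (between the pads) is the TCP; z points along the fingers, y is the line along which they close (so a half turn about z gives the same grasp; the last joint's range is limited). The gripper opens to 88 mm and grips with 3 to 60 N. Pads are 20 mm wide; open, the fingers measure 115 mm over their backs; the gripper's body (75 mm by 178 mm) begins 61 mm behind the grasp point.
Start: joints at [-1.26, 0.423, 1.63, -0, 1.089, -0.019], TCP at [202.426, -591.294, 241.675] pointing down, gripper open.
Joint ranges: [-3, 3], [-0.9, 2.11], [0.09, 2.58], [-1.31, 4.45], [0.11, 2.69], [-2.54, 2.54]. Speed limits (rad/s): [2.39, 2.39, 3.01, 3.14, 3.14, 3.14].

## Interface

Orientations are given as a rotation vector (axis times angle).
In Python, from workcell import ctrl gives the robot as it stands.
- The arm moves only by the tool arm_command, never from a script. Its argument "series" is a list of rows, each an object with "linear": the shift along the tool's x, y, z in m, a list of three; "turn": the turn about the tool's z in rad. A call has 1 to 10 rows; each row shifts and turns the commanded pose from where the row before left it, along the tool's axes as they then stand; what a row does not reach is not made up. A row lasts 1/10 s, in which the tool goes at most 50 mm and 8.59 degrees, less where a joint would pass 70% of its speed; a pose out of reach is approached as far as the arm can. A call with a gripper value outside its range is refused whole. "jaw" is the opening, from -1 (shut) to 1 (fully open), set as the call begins (left out, the last holds). The fingers move at their own pace and stop on an object; the grip force is fixed at half the most. Time passes only in rows, so rows that do not move let the fingers close. It gives the time, the measured TCP pose, the force, the opening and the grip force at its end, in the units of the state.
- ctrl.get_obs(): the state, without advancing time (a new reading comes with each control period).
- ctrl.get_image(name): name is "scene" or "top" or "wrist"; returns a dict with "frame" (400x640x3 uint8, blue, green, red), "fx", "fy", "cx", "cy" (pixels), "rvec" (rotation vector, rad) and "tvec" (3), from world to camera coordinates, as OpenCV has them. Camera axes: x right, y down, z forward; pixel columns grow to the right and rows downward; lengths in mm; the calibration is good to about 2 mm. A picture is of the moment at which its call begins. There is no depth.
- ctrl.close_job(): hands the job in; it is judged then, once.
The state is a dict: "t": time; "qpos": joint angles; "qvel": joint speeds; "joint_torque": joint torques, N m; "ee_pos": TCP position; "orientation": TCP orientation; "ft_force": force on the tool from outside, world axes, zero at the start; "moment": the same for the moment, N m; "width": finger opening in mm; "grasp_force": force on a finger pad.
Only numpy, scipy, OpenCV 4.12 (cv2) and the standard library are available. Lean on these libraries where they do the work, as an engineer would, in place of code of your own. Each camera call takes 0.05 s, during which the arm holds its last target. There are 200 camera calls.

## Task

Stand the pale bamboo tumbler with dark marks upright in the open well of the curing chest, then slide the parked lid along the deck until it drops into its seat over the well, and swing the clamp arm down and press it until the lid is squeezed flush with the chest's side rails and stays so. Do not force the clamp harder than it needs, and leave the black tumbler, the green tin and the blue scraper where they are.

Things in the scene. Friction and masses are not known exactly. Their poses are not given: they have to be found in the camera images.
- chest: Fixed black lacquered wooden chest, 200 mm in x (-100..100), 360 mm in y (-90..270). Origin on the table under the centre of its open well; x away from the robot at yaw 0, y from the well to the parking deck, z up. Well inside: x -75..75, y -67..67, floor at z 10. The clamp's hinge bracket stands at x 100..126, y -21..21, up to z 136. All mm.
- seat (a point): Centre of the lid's seat over the well, at chest (0, 0, 90) mm: a hard ledge at z 90, y -77..77, and on it a black springy seal standing up to z 96. The seal yields from about 4.5 N and is fully down at about 9 N, the lid's weight included. At the -y end (y -77..-90) is an end stop with its top at z 106.
- deck (a point): Centre of the flat solid parking deck's top, at chest (0, 173, 100) mm; the deck spans y 77..270 and has no stop at its +y end. Two side rails, x 87..100 mm on either side, tops at z 106, run the chest's whole length in y over deck and seat and guide the lid.
- lid: Loose dark red board, 170 (x) x 150 (y) x 16 mm thick, about 0.3 kg, brass disc on top; origin: centre of its underside, axes as the chest's. Parked flat on the deck, 2 mm play to each rail. Pushed to chest -y, its leading edge dips and it drops into the seat once all past the deck (4 mm play in y). Underside at chest z 100 parked, 96 seated unclamped, 90 squeezed flush (top level with the rails).
- cup: Pale bamboo tumbler with dark bands and dashes, a straight open cylinder 56 mm in diameter and 75 mm tall, 4 mm wall, about 0.12 kg, standing upright on the table; origin at the centre of its underside, z up.
- black_cup: Bystander: black lacquered tumbler with two thin red bands, same size as the bamboo one (56 mm x 75 mm); origin at the centre of its underside.
- tin: Bystander: closed green tin with a white top, 60 mm in diameter, 70 mm tall; origin at the centre of its underside.
- scraper: Bystander: scraper with a blue handle lying flat, 170 mm long, along its x; origin at the middle of its underside.
- clamp (a joint): Angle (rad) of the steel clamp arm about the chest's y: 0 = level over the flush lid, pointing to chest -x; 1.57 = upright; most 1.8. Its stiff pivot (0.9 N m friction) stays where left, even against the seal: about 5 N at the handle moves it, 9 N squeezes the seal, then a hard stop (over 60 N on the arm is too much). Its foot, 112 mm from the hinge, meets a seated unclamped lid at 0.05.
- clamp_handle (a point): Centre of the clamp arm's red cross handle: a round bar 16 mm in diameter, 90 mm long along the chest's y, at the free end of the arm, 170 mm from the hinge. The arm between is 22 mm wide and 12 mm thick.
- clamp_hinge (a point): Centre of the clamp's hinge, at chest (112, 0, 124) mm.
Mind the look-alikes: they are no part of the job. Leave any purple or turquoise look-alike of the cup alone. Leave any pink look-alike of the lid alone.

How it is judged (in metres and radians):
On the way, in this order (a step that is already met when the one before it is completed fails the run):
1. the bamboo tumbler stands upright on the well's floor, let go (x of cup in the frame of chest between -0.05 and 0.05 m and y of cup in the frame of chest between -0.045 and 0.045 m and z of cup in the frame of chest below 0.016 m and angle between cup's own z axis and vertical below 0.1 rad and contact force between cup and the fingers below 0.05 N), for 0.2 s.
2. the lid has dropped into its seat over the well (x of lid in the frame of chest between -0.006 and 0.006 m and y of lid in the frame of chest between -0.006 and 0.006 m and angle between lid's own z axis and vertical below 0.025 rad and z of lid in the frame of chest below 0.0975 m), for 0.2 s.
3. the clamp arm holds the lid squeezed flush (x of lid in the frame of chest between -0.006 and 0.006 m and y of lid in the frame of chest between -0.006 and 0.006 m and angle between lid's own z axis and vertical below 0.025 rad and z of lid in the frame of chest below 0.092 m and contact force between clamp and lid above 2 N), for 0.2 s.
At the end, for the whole second after the job is handed in: Tumbler upright (0.1 rad) on the well floor; lid in its seat (centre within 6 mm in x and y, level within 0.025 rad), underside at most 2 mm above flush height; the clamp alone presses it with over 2 N; all at rest (all of step 3 and x of cup in the frame of chest between -0.05 and 0.05 m and y of cup in the frame of chest between -0.045 and 0.045 m and z of cup in the frame of chest below 0.016 m and angle between cup's own z axis and vertical below 0.1 rad and linear speed of each of lid, cup below 0.01 m/s and velocity of joint clamp between -0.02 and 0.02 rad/s); the robot touches nothing.
It fails at once if the black tumbler is shifted by more than 30 mm (distance of black_cup from where it was at the start of the episode above 0.03 m).
It fails at once if the green tin is shifted by more than 30 mm (distance of tin from where it was at the start of the episode above 0.03 m).
It fails at once if the blue scraper is shifted by more than 30 mm (distance of scraper from where it was at the start of the episode above 0.03 m).
It fails at once if the black tumbler or the green tin is tipped (angle between any of black_cup, tin's own z axis and vertical above 0.4 rad).
It fails at once if the clamp arm is forced with more than 60 N (contact force between clamp and the fingers above 60 N or contact force between clamp and the arm above 60 N).
It also fails if it takes over 72 s, if anything falls off the work surface, if the arm or the gripper's body presses on something with over 40 N, if the wrist force passes 120 N, or if a joint passes its speed limit or range.

## Working session

There is one attempt and no reset: what is moved stays moved. The work goes in short steps, Python scripts to look and compute and a tool call to move; the robot and the scene stay as the last step left them, time stands still between calls to the robot, and variables do not carry over. Pictures are saved under pics/ and viewed, at most 10 in all, crops included, and the job is handed in when it is done.

Besides the shell and the picture viewer there is one more tool, called after ">>>" as name(argument=value, ...) on one line, values as JSON. arm_command: Moves the arm, as the interface text tells. Its arguments: {"type":"object","properties":{"series":{"type":"array"},"jaw":{"type":"number"}},"required":["series"]}

```bash
mkdir -p pics && python3 - <<'E'
from workcell import ctrl
import cv2,pickle
d={}
for n in("scene","top"):
    d[n]=ctrl.get_image(n); cv2.imwrite(f"pics/{n}0.png",d[n]["frame"])
    print(n,{k:v for k,v in d[n].items() if k!="frame"})
pickle.dump(d,open("d0.pkl","wb"))
print(ctrl.get_obs())
E
```

```text
scene {'fx': 376.92592653656453, 'fy': 376.92592653656453, 'cx': 321.6551879853923, 'cy': 198.86816454645563, 'rvec': array([ 1.84856366,  1.54496464, -0.67656331]), 'tvec': array([-104.70990505, -255.98164448, 1710.78252639])}
top {'fx': 457.6479851031926, 'fy': 457.6479851031926, 'cx': 322.80560402429427, 'cy': 199.96058857820952, 'rvec': array([ 2.15684198, -2.19625057,  0.07928464]), 'tvec': array([  36.23886599,  506.32818244, 1269.50731268])}
{'t': 0.1, 'qpos': array([-1.26003129e+00,  4.23755050e-01,  1.63058156e+00,  1.28896839e-05,
        1.08861288e+00, -1.90328753e-02]), 'qvel': array([ 0.00046418, -0.00363252, -0.00142244, -0.00141547,  0.00099898,
        0.00038609]), 'joint_torque': array([-1.70308180e-03, -5.45614922e+01, -2.74324733e+01,  6.44608727e-02,
        1.88227231e-02, -1.65923160e-05]), 'ee_pos': array([ 202.2733604 , -590.87226493,  240.99784976]), 'orientation': array([-3.09765246e+00, -5.15470885e-01,  2.91918584e-04]), 'ft_force': array([-0.89337458, -0.31748332,  0.1319399 ]), 'moment': array([ 0.01514198,  0.05464277, -0.01070735]), 'grasp_force': 0.0, 'width': 87.64802240693902}
```

View pics/scene0.png

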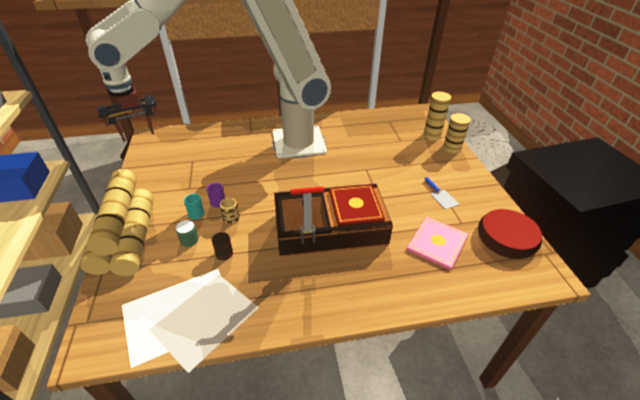

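View pics/top0.png

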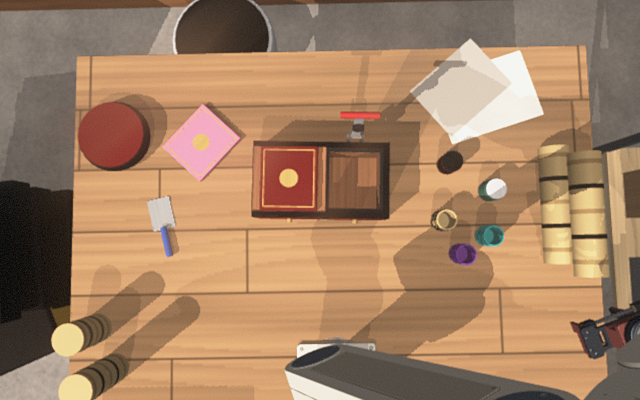

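The scene view shows the bamboo tumbler at about (230,210), the black tumbler at (222,245), the chest at (330,218) and the clamp handle at (307,190). In the top view the bamboo rim is at about (444,219), the chest spans (252..389, 142..218), and the handle is at (360,115).

```bash
cat > h.py <<'E'
import numpy as np,cv2
from scipy.spatial.transform import Rotation as R
def ray(c,u,v,z):
    M=R.from_rotvec(c["rvec"]).as_matrix(); o=-M.T@c["tvec"]
    d=M.T@np.array([(u-c["cx"])/c["fx"],(v-c["cy"])/c["fy"],1])
    return o+d*(z-o[2])/d[2]
def proj(c,P):
    K=np.array([[c["fx"],0,c["cx"]],[0,c["fy"],c["cy"]],[0,0,1]])
    return cv2.projectPoints(np.float64(P).reshape(-1,1,3),c["rvec"],c["tvec"],K,None)[0][:,0]
E
python3 - <<'E'
import pickle,cv2
from h import *
d=pickle.load(open("d0.pkl","rb"));c=d["top"]
for n,u,v,z in[("cup",444,219,75),("black",450,161,75),("tin",493,189,70),("purple",462,254,75),("turq",489,236,75),("c1",253,142,106),("c2",389,142,106),("c3",389,218,106),("c4",252,217,106),("lid",288.5,178,116)]:
    print(n,ray(c,u,v,z).round(1))
for z in(280,295): print(z,ray(c,360.5,115.5,z))
cv2.imwrite("pics/crop.png",cv2.resize(c["frame"][100:270,240:500],None,fx=3,fy=3,interpolation=cv2.INTER_CUBIC))
E
```

```text
cup [ 445.2 -297.7   75. ]
black [ 602.1 -320.1   75. ]
tin [ 524.2 -434.5   70. ]
purple [ 351.1 -342.    75. ]
turq [ 397.6 -416.    75. ]
c1 [658.2 209.5 106. ]
c2 [ 651.1 -152.   106. ]
c3 [ 449.4 -146.1  106. ]
c4 [458.5 213.2 106. ]
lid [558.6 115.3 116. ]
280 [677.72878113 -64.19873617 280.        ]
295 [673.71490188 -62.99587301 295.        ]
```

View pics/crop.png

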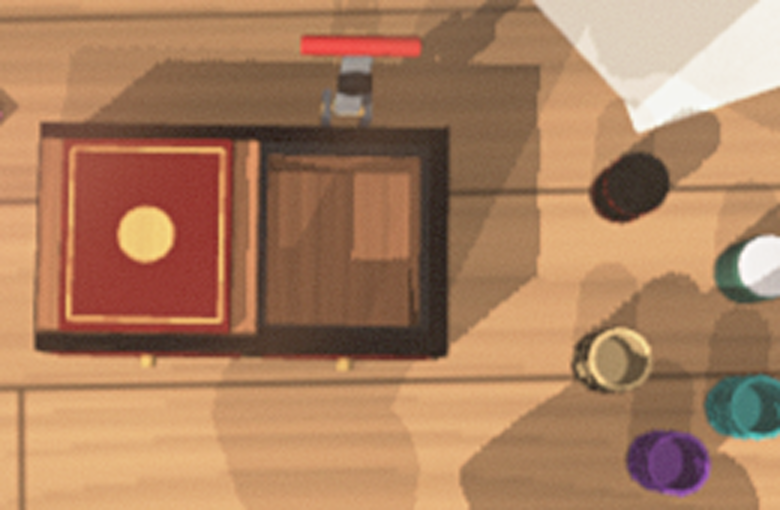

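```bash
cat >> h.py <<'E'
def delta(o,P,yaw=None):
    "tool-frame shift (m) to world P (mm), assuming tool is first turned to yaw (tool x heading, deg)"
    M=R.from_rotvec(o["orientation"]).as_matrix(); h=np.degrees(np.arctan2(M[1,0],M[0,0])); turn=0
    if yaw is not None:
        turn=np.radians(h-yaw); M=M@R.from_euler("z",turn).as_matrix()
    return (M.T@(np.array(P)-o["ee_pos"])/1000).round(4), round(turn,4)
E
python3 - <<'E'
import pickle
from workcell import ctrl
from h import *
from scipy.optimize import least_squares
d=pickle.load(open("d0.pkl","rb"));c=d["top"]
f=lambda x,y:((x+.5)/3-.5+240,(y+.5)/3-.5+100)
print("cup",ray(c,*f(619.5,359.5),75))
# chest fit: model pts in chest mm, crop px
m=[((100,270,106),(40,124)),((100,-90,106),(448,127)),((-100,-90,106),(447,354)),((-100,270,106),(36,346))]
w=np.array([a for a,_ in m],float);px=np.array([f(*b) for _,b in m])
def T(p,w):
    a=p[2];return np.c_[p[0]+w[:,0]*np.cos(a)-w[:,1]*np.sin(a),p[1]+w[:,0]*np.sin(a)+w[:,1]*np.cos(a),w[:,2]]
s=least_squares(lambda p:(proj(c,T(p,w))-px).ravel(),[553,-60,-.02]);print(s.x,np.degrees(s.x[2]),s.fun.round(1))
M=R.from_rotvec(c["rvec"]).as_matrix();print("cam",-M.T@c["tvec"])
for q in[(64,140),(232,140),(229,330),(60,328),(146,234)]: print("lid",ray(c,*f(*q),116).round(1))
o=ctrl.get_obs();print(delta(o,[446,-298,180],-1.3))
E
```

```text
cup [ 443.78911828 -303.44348323   75.        ]
[ 5.53704712e+02 -5.83763753e+01 -3.14813113e-02] -1.8037462719135875 [ 0.4 -0.5 -0.2  0.1 -0.  -0.2 -0.2  0.6]
cam [ 403.08867924   18.1043032  1306.33917937]
lid [644.1 186.9 116. ]
lid [641.2  39.2 116. ]
lid [474.2  44.6 116. ]
lid [478.6 191.5 116. ]
lid [559.5 115.7 116. ]
(array([ 0.237 , -0.2982,  0.0613]), np.float64(0.3525))
```

>>> arm_command(series=[{"linear":[0,0,0],"turn":0.12},{"linear":[0,0,0],"turn":0.12},{"linear":[0,0,0],"turn":0.12},{"linear":[0.034,-0.04,0],"turn":0},{"linear":[0.034,-0.04,0],"turn":0},{"linear":[0.034,-0.04,0],"turn":0},{"linear":[0.034,-0.04,0],"turn":0},{"linear":[0.034,-0.04,0],"turn":0},{"linear":[0.034,-0.04,0.03],"turn":0},{"linear":[0.03,-0.04,0.03],"turn":0}], jaw=1)

```text
t: 1.1
ee_pos: [427.6, -338.9, 191.3]
orientation: [3.14, -0.047, 0.003]
ft_force: [-0.0, -0.7, -0.3]
width: 87.8
grasp_force: 0.0
```

```bash
python3 - <<'E'
from workcell import ctrl
import cv2
from h import *
c=ctrl.get_image("wrist");cv2.imwrite("pics/w1.png",c["frame"])
o=ctrl.get_obs();print(o["t"],o["ee_pos"],delta(o,[444,-303,55],-1.8))
print("pred rim",proj(c,[[444,-303,75]]))
import pickle;pickle.dump(c,open("w1.pkl","wb"))
E
```

```text
1.15 [ 428.03409986 -333.11517759  186.72088038] (array([ 0.0154, -0.03  ,  0.1318]), np.float64(0.0035))
pred rim [[271.9655728  178.02103897]]
```

View pics/w1.png

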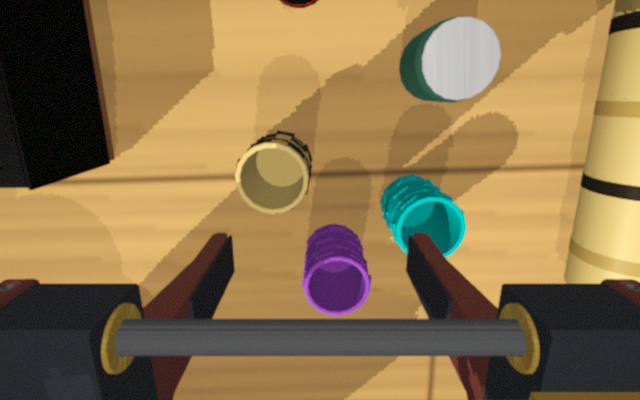

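Wrist view: the bamboo rim is centred at (273,178), matching the predicted (272,178), so the tumbler is at about (444,-303). Purple is at (337,285), clear of the finger line.

>>> arm_command(series=[{"linear":[0,0,0],"turn":0},{"linear":[0,0,0],"turn":0},{"linear":[0,0,0],"turn":0}])

```text
t: 1.45
ee_pos: [425.7, -341.3, 191.8]
orientation: [3.14, -0.049, 0.001]
ft_force: [0.3, -0.6, 0.2]
width: 88.0
grasp_force: 0.0
```

```bash
python3 - <<'E'
from workcell import ctrl
from h import *
o=ctrl.get_obs();print(o["t"],o["ee_pos"],delta(o,[444,-303,55],-1.8))
E
```

```text
1.45 [ 425.67105681 -341.27385676  191.82666556] (array([ 0.017 , -0.039 ,  0.1368]), np.float64(-0.0))
```

>>> arm_command(series=[{"linear":[0.0085,-0.0195,0],"turn":0},{"linear":[0.0085,-0.0195,0],"turn":0},{"linear":[0,0,0.027],"turn":0},{"linear":[0,0,0.027],"turn":0},{"linear":[0,0,0.027],"turn":0},{"linear":[0,0,0.027],"turn":0},{"linear":[0,0,0.0285],"turn":0},{"linear":[0,0,0],"turn":0},{"linear":[0,0,0],"turn":0}])

```text
t: 2.35
ee_pos: [443.8, -302.6, 55.2]
orientation: [3.141, -0.05, -0.0]
ft_force: [0.5, 0.0, 1.5]
width: 87.5
grasp_force: 0.0
```

>>> arm_command(series=[{"linear":[0,0,0],"turn":0},{"linear":[0,0,0],"turn":0},{"linear":[0,0,0],"turn":0},{"linear":[0,0,0],"turn":0},{"linear":[0,0,0],"turn":0},{"linear":[0,0,0],"turn":0}], jaw=-1)

```text
t: 2.95
ee_pos: [444.4, -301.9, 55.3]
orientation: [3.141, -0.047, 0.001]
ft_force: [-2.0, 0.1, 6.8]
width: 55.5
grasp_force: 30.0
```

>>> arm_command(series=[{"linear":[0,0,-0.02],"turn":0},{"linear":[0,0,-0.03],"turn":0},{"linear":[0,0,-0.03],"turn":0},{"linear":[0,0,-0.03],"turn":0},{"linear":[0,0,-0.03],"turn":0},{"linear":[0,-0.02,-0.025],"turn":0},{"linear":[0.01,-0.025,0],"turn":0},{"linear":[0.01,-0.025,0],"turn":0},{"linear":[0.01,-0.025,0],"turn":0},{"linear":[0.01,-0.025,0],"turn":0}])

```text
t: 3.95
ee_pos: [487.6, -181.7, 219.5]
orientation: [-3.141, 0.048, 0.001]
ft_force: [0.6, -1.5, -0.7]
width: 55.3
grasp_force: 30.0
```

>>> arm_command(series=[{"linear":[0.01,-0.025,0],"turn":0},{"linear":[0.01,-0.025,0],"turn":0},{"linear":[0.01,-0.025,0],"turn":0},{"linear":[0.01,-0.025,0],"turn":0},{"linear":[0.005,-0.015,0],"turn":0},{"linear":[0,-0.01,0],"turn":0},{"linear":[0,0,0],"turn":0},{"linear":[0,0,0],"turn":0}])

```text
t: 4.75
ee_pos: [535.9, -59.7, 219.5]
orientation: [3.141, -0.047, -0.001]
ft_force: [-0.1, -0.5, -2.6]
width: 55.3
grasp_force: 30.0
```

```bash
python3 - <<'E'
from workcell import ctrl
import cv2
from h import *
a=ctrl.get_image("wrist");b=ctrl.get_image("scene")
cv2.imwrite("pics/w2.png",np.hstack([cv2.resize(a["frame"],(400,250)),cv2.resize(b["frame"][130:290,220:476],(400,250))]))
o=ctrl.get_obs();print(o["t"],o["ee_pos"],o["width"],delta(o,[538.7,-57.9,66],-1.8))
E
```

```text
4.85 [536.05058459 -60.07093528 219.62495186] 56.02198494293716 (array([ 0.0026, -0.0023,  0.1536]), np.float64(0.0003))
```

View pics/w2.png

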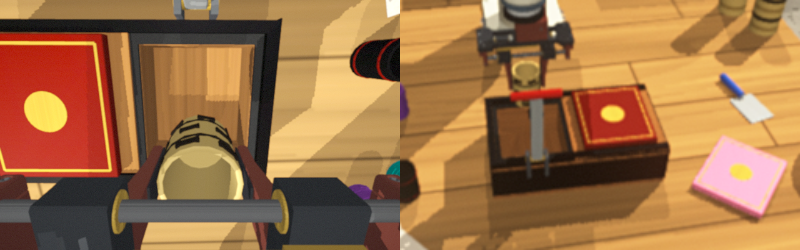

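The cup is held upright over the well (left panel: cup at about (200,185) and well centre column at about (195,80)). The fingers line up with the well, so I am lowering it.

>>> arm_command(series=[{"linear":[0.0025,-0.002,0.02],"turn":0},{"linear":[0,0,0.025],"turn":0},{"linear":[0,0,0.025],"turn":0},{"linear":[0,0,0.025],"turn":0},{"linear":[0,0,0.02],"turn":0},{"linear":[0,0,0.02],"turn":0},{"linear":[0,0,0.01],"turn":0},{"linear":[0,0,0.006],"turn":0},{"linear":[0,0,0.002],"turn":0},{"linear":[0,0,0],"turn":0}])

```text
t: 5.85
ee_pos: [539.3, -57.6, 67.0]
orientation: [3.141, -0.048, 0.001]
ft_force: [-0.3, -0.1, -1.0]
width: 55.8
grasp_force: 30.0
```

>>> arm_command(series=[{"linear":[0,0,0.001],"turn":0},{"linear":[0,0,0.001],"turn":0},{"linear":[0,0,0],"turn":0}])

```text
t: 6.15
ee_pos: [539.5, -57.4, 65.3]
orientation: [3.141, -0.047, 0.002]
ft_force: [-0.5, 0.5, 3.4]
width: 55.7
grasp_force: 30.0
```

>>> arm_command(series=[{"linear":[0,0,0],"turn":0},{"linear":[0,0,0],"turn":0},{"linear":[0,0,0],"turn":0},{"linear":[0,0,0],"turn":0},{"linear":[0,0,0],"turn":0}], jaw=0.65)

```text
t: 6.65
ee_pos: [538.9, -57.3, 64.6]
orientation: [-3.141, 0.047, 0.0]
ft_force: [-0.8, 0.7, -0.4]
width: 72.7
grasp_force: 0.0
```

>>> arm_command(series=[{"linear":[0,0,-0.01],"turn":0},{"linear":[0,0,-0.02],"turn":0},{"linear":[0,0,-0.025],"turn":0},{"linear":[0,0,-0.025],"turn":0},{"linear":[0,0,-0.025],"turn":0},{"linear":[0,0,-0.025],"turn":0},{"linear":[0,0,-0.025],"turn":0},{"linear":[0,0,0],"turn":0}])

```text
t: 7.45
ee_pos: [541.0, -57.6, 223.7]
orientation: [3.14, -0.047, 0.011]
ft_force: [0.4, 1.5, 0.3]
width: 72.5
grasp_force: 0.0
```

```bash
python3 - <<'E'
from workcell import ctrl
import cv2
from h import *
a=ctrl.get_image("wrist");b=ctrl.get_image("top")
cv2.imwrite("pics/w3.png",np.hstack([cv2.resize(a["frame"],(400,250)),cv2.resize(b["frame"][100:225,220:420],(400,250))]))
o=ctrl.get_obs();print(o["t"],o["ee_pos"],o["width"])
# pushing start: chest y = lid +y edge
a=-.0315;C=lambda x,y:[553.7+x*np.cos(a)-y*np.sin(a),-58.4+x*np.sin(a)+y*np.cos(a)]
print("lid centre chest", [(np.array([[np.cos(a),np.sin(a)],[-np.sin(a),np.cos(a)]])@(np.array([559.5,115.7])-[553.7,-58.4]))])
print(delta(o,C(0,285)+[200],-1.8))
E
```

```text
7.55 [538.99624298 -57.37587949 220.27944878] 72.16272873610771
lid centre chest [array([  0.31387961, 174.19630157])]
(array([ 0.0147, -0.2844,  0.0203]), np.float64(0.0012))
```

View pics/w3.png

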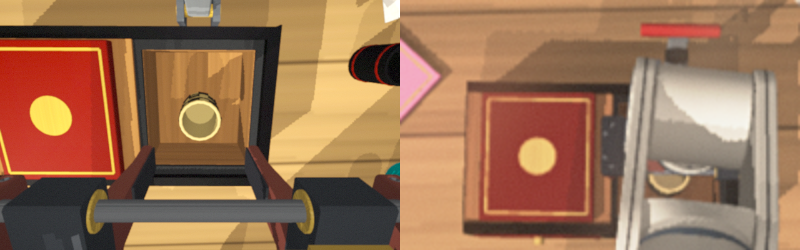

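Left panel: the tumbler stands in the well with its rim at (200,118). The lid is still parked with its disc at about (50,115). Next I close the fingers and go behind the lid.

>>> arm_command(series=[{"linear":[0.0145,-0.02,0],"turn":0},{"linear":[0,-0.03,0],"turn":0},{"linear":[0,-0.03,0],"turn":0},{"linear":[0,-0.03,0],"turn":0},{"linear":[0,-0.03,0],"turn":0},{"linear":[0,-0.03,0],"turn":0},{"linear":[0,-0.03,0],"turn":0},{"linear":[0,-0.03,0],"turn":0},{"linear":[0,-0.03,0],"turn":0},{"linear":[0,-0.02,0],"turn":0}], jaw=-1)

```text
t: 8.55
ee_pos: [560.9, 223.6, 217.9]
orientation: [3.14, -0.046, -0.004]
ft_force: [0.5, 0.1, -0.7]
width: 0.4
grasp_force: 0.0
```

>>> arm_command(series=[{"linear":[0,0,0],"turn":0},{"linear":[0,0,0],"turn":0},{"linear":[0,0,0],"turn":0}])

```text
t: 8.85
ee_pos: [561.4, 221.0, 218.8]
orientation: [3.14, -0.048, -0.002]
ft_force: [0.2, 0.1, -0.0]
width: 0.1
grasp_force: 0.0
```

```bash
cat >> h.py <<'E'
CA=-.0315
C=lambda x,y,z:[553.7+x*np.cos(CA)-y*np.sin(CA),-58.4+x*np.sin(CA)+y*np.cos(CA),z]
E
python3 - <<'E'
from workcell import ctrl
import cv2
from h import *
o=ctrl.get_obs();print(o["t"],o["ee_pos"],o["width"],delta(o,C(0,277,124),-1.8))
a=ctrl.get_image("wrist");cv2.imwrite("pics/w4.png",a["frame"])
E
```

```text
8.85 [561.42252649 221.04270638 218.83783983] 0.09938579683557204 (array([0.0012, 0.0025, 0.0948]), np.float64(0.0006))
```

View pics/w4.png

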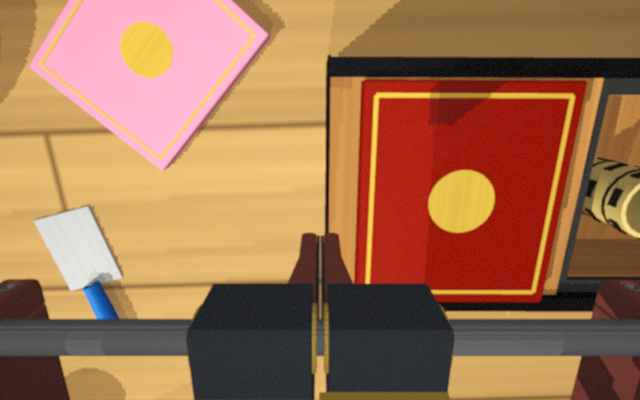

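The closed fingers, at (320,250), are just past the lid's +y edge (left edge at column 360) with a clear gap. I am descending here.

>>> arm_command(series=[{"linear":[0.001,0,0.02],"turn":0},{"linear":[0,0,0.025],"turn":0},{"linear":[0,0,0.025],"turn":0},{"linear":[0,0,0.015],"turn":0},{"linear":[0,0,0.0095],"turn":0},{"linear":[0,0,0],"turn":0},{"linear":[0,0,0],"turn":0}])

```text
t: 9.6
ee_pos: [563.5, 222.1, 125.8]
orientation: [-3.141, 0.048, -0.001]
ft_force: [0.2, 0.5, -0.2]
width: 0.3
grasp_force: 0.0
```

>>> arm_command(series=[{"linear":[0,0.01,0],"turn":0},{"linear":[0,0.01,0],"turn":0},{"linear":[0,0.01,0],"turn":0},{"linear":[0,0.01,0],"turn":0},{"linear":[0,0.01,0],"turn":0},{"linear":[0,0.01,0],"turn":0}])

```text
t: 10.2
ee_pos: [561.4, 161.3, 125.6]
orientation: [-3.141, 0.048, -0.001]
ft_force: [0.4, 3.7, 3.6]
width: 1.1
grasp_force: 1.8
```

>>> arm_command(series=[{"linear":[0,0.01,0],"turn":0},{"linear":[0,0.01,0],"turn":0},{"linear":[0,0.01,0],"turn":0},{"linear":[0,0.01,0],"turn":0},{"linear":[0,0.01,0],"turn":0},{"linear":[0,0.01,0],"turn":0},{"linear":[0,0.01,0],"turn":0},{"linear":[0,0.01,0],"turn":0}])

```text
t: 11.0
ee_pos: [558.6, 81.3, 125.1]
orientation: [3.141, -0.047, -0.0]
ft_force: [0.4, 3.1, 2.2]
width: 0.4
grasp_force: 2.0
```

>>> arm_command(series=[{"linear":[0,0.006,0],"turn":0},{"linear":[0,0.006,0],"turn":0},{"linear":[0,0.006,0],"turn":0},{"linear":[0,0.006,0],"turn":0},{"linear":[0,0.006,0],"turn":0},{"linear":[0,0.004,0],"turn":0},{"linear":[0,0.004,0],"turn":0},{"linear":[0,0,0],"turn":0}])

```text
t: 11.8
ee_pos: [557.5, 43.6, 125.1]
orientation: [3.141, -0.048, -0.0]
ft_force: [0.1, -0.3, 0.3]
width: 0.9
grasp_force: 0.0
```

```bash
python3 - <<'E'
from workcell import ctrl
import cv2
from h import *
a=ctrl.get_image("wrist");b=ctrl.get_image("scene")
cv2.imwrite("pics/w5.png",np.hstack([cv2.resize(a["frame"],(400,250)),cv2.resize(b["frame"][160:260,260:420],(400,250))]))
o=ctrl.get_obs();print(o["t"],o["ee_pos"],delta(o,C(0,88,124)))
E
```

```text
11.9 [557.61007461  43.98951604 125.18897108] (array([-0.0007,  0.0145,  0.0012]), 0)
```

View pics/w5.png

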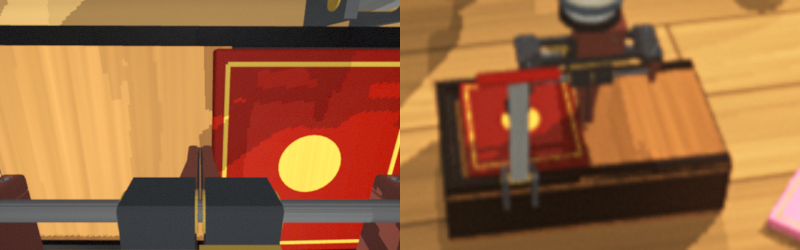

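The lid is almost over the well (edge near column 213 in the left panel) and not yet seated. I keep pushing slowly, watching the force.

>>> arm_command(series=[{"linear":[0,0.004,0],"turn":0},{"linear":[0,0.004,0],"turn":0},{"linear":[0,0.003,0],"turn":0},{"linear":[0,0.002,0],"turn":0},{"linear":[0,0,0],"turn":0}])

```text
t: 12.4
ee_pos: [557.1, 30.8, 125.2]
orientation: [3.141, -0.048, -0.0]
ft_force: [0.7, -0.2, 0.6]
width: 0.6
grasp_force: 0.0
```

>>> arm_command(series=[{"linear":[0,0.002,0],"turn":0},{"linear":[0,0.001,0],"turn":0},{"linear":[0,0,0],"turn":0}])

```text
t: 12.7
ee_pos: [557.2, 28.2, 125.3]
orientation: [-3.141, 0.047, -0.001]
ft_force: [-0.3, 2.0, 1.3]
width: 0.3
grasp_force: 0.7
```

>>> arm_command(series=[{"linear":[0,0.001,0],"turn":0},{"linear":[0,0.001,0],"turn":0},{"linear":[0,0,0],"turn":0}])

```text
t: 13.0
ee_pos: [557.2, 26.3, 125.3]
orientation: [-3.141, 0.048, -0.001]
ft_force: [-0.3, 3.2, 2.1]
width: 0.4
grasp_force: 1.5
```

>>> arm_command(series=[{"linear":[0,0.001,0],"turn":0},{"linear":[0,0.001,0],"turn":0},{"linear":[0,0,0],"turn":0}])

```text
t: 13.3
ee_pos: [557.6, 25.8, 125.4]
orientation: [-3.139, 0.049, -0.002]
ft_force: [1.1, 12.8, 2.2]
width: 0.6
grasp_force: 6.2
```

>>> arm_command(series=[{"linear":[0,-0.01,0],"turn":0},{"linear":[0,-0.01,-0.02],"turn":0},{"linear":[0,0,-0.03],"turn":0},{"linear":[0,0,-0.03],"turn":0},{"linear":[0,0,-0.03],"turn":0},{"linear":[0,0,-0.03],"turn":0},{"linear":[0,0,-0.03],"turn":0},{"linear":[0,0,0],"turn":0},{"linear":[0,0,0],"turn":0}])

```text
t: 14.2
ee_pos: [557.4, 44.0, 295.2]
orientation: [3.141, -0.047, 0.001]
ft_force: [-0.1, -0.4, -0.4]
width: 0.6
grasp_force: 0.0
```

```bash
python3 - <<'E'
from workcell import ctrl
import cv2
from h import *
a=ctrl.get_image("wrist");b=ctrl.get_image("scene")
cv2.imwrite("pics/w6.png",np.hstack([cv2.resize(a["frame"],(400,250)),cv2.resize(b["frame"][170:250,265:393],(400,250))]))
import pickle;pickle.dump(dict(w=a,s=b),open("w6.pkl","wb"))
o=ctrl.get_obs();print(o["t"],o["ee_pos"],delta(o,C(0,0,124)))
f=a["frame"].astype(int); m=((f[:,:,1]>130)&(f[:,:,2]>150)&(f[:,:,0]<90)).astype(np.uint8)
n,l,s,cc=cv2.connectedComponentsWithStats(m)
for i in range(1,n):
    if s[i,4]>150: print(s[i],cc[i],ray(a,*cc[i],112))
for z in(106,112,116):print(z,proj(a,[C(x,y,z) for x,y in((0,0),(85,75),(-85,75),(0,75))]).round(1).tolist())
E
```

```text
14.3 [556.60801125  43.99389015 293.73458333] (array([0.0006, 0.1023, 0.1698]), 0)
[ 81   0  56 122 390] [110.27948718  63.75641026] [663.98122874 223.47628281 112.        ]
[175   0  71  55 858] [207.62004662   8.99417249] [704.24237361 133.59462226 112.        ]
[ 495   32  110   75 2350] [546.4812766   71.21276596] [ 646.4334911  -157.06765073  112.        ]
[   0   38   42   43 1352] [20.83727811 58.75221893] [670.35490489 300.15660278 112.        ]
[  136    82   209   173 31286] [243.50990859 163.17234546] [572.83345035 115.65949909 112.        ]
[ 354   94  157  159 2353] [428.56991075 164.91075223] [565.91680844 -58.7019447  112.        ]
[ 515  108   87   87 2145] [538.46759907 146.12027972] [ 580.63568356 -159.75148007  112.        ]
[ 402  153   51   50 1991] [426.77599196 177.56253139] [553.67493176 -57.70773359 112.        ]
[ 507  168  133   76 2629] [608.10802587 215.06618486] [ 510.27307994 -238.34077201  112.        ]
[ 463  245  138   74 5893] [544.74172747 286.71593416] [ 431.99622421 -188.14931217  112.        ]
[ 16 250 141   7 189] [ 88.3015873  254.44444444] [483.42154446 282.3409848  112.        ]
[ 19 258  56  21 189] [ 33.24338624 266.5026455 ] [471.58587972 341.95452402 112.        ]
[ 451  357  128   23 2152] [507.59386617 366.61802974] [ 330.44018264 -161.71873475  112.        ]
[ 63 363  97  20 187] [100.64171123 367.06951872] [343.82214567 298.91973944 112.        ]
[449 385  75  10 329] [481.33130699 388.96656535] [ 299.64927723 -135.18133989  112.        ]
106 [[425.7, 176.1], [350.7, 84.0], [346.3, 255.7], [348.4, 176.0]]
112 [[427.5, 177.5], [351.3, 83.8], [346.8, 258.3], [348.8, 177.4]]
116 [[428.8, 178.5], [351.7, 83.8], [347.1, 260.1], [349.2, 178.4]]
```

View pics/w6.png

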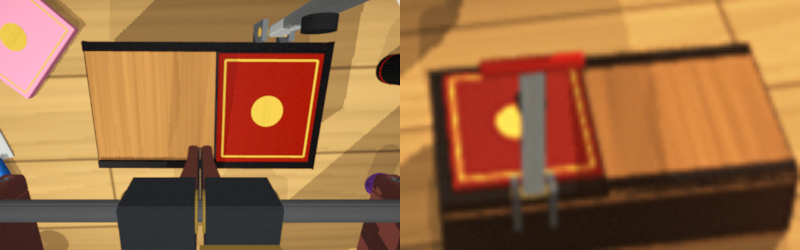

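Left panel: the lid is seated and square past the deck, with its disc at (267,110). The measured centre is chest (0, 0.7), so the lid is in its seat. Next I go behind the clamp handle.

>>> arm_command(series=[{"linear":[0.025,0,-0.006],"turn":0},{"linear":[0.025,0,0],"turn":0},{"linear":[0.025,0,0],"turn":0},{"linear":[0.025,0,0],"turn":0},{"linear":[0.025,0,0],"turn":0},{"linear":[0.025,0,0],"turn":0},{"linear":[0.006,0,0],"turn":0},{"linear":[0,0,0],"turn":0},{"linear":[0,0,0],"turn":0}])

```text
t: 15.2
ee_pos: [712.3, 39.4, 300.0]
orientation: [3.141, -0.047, -0.004]
ft_force: [0.2, -0.3, 1.0]
width: 0.3
grasp_force: 0.0
```

>>> arm_command(series=[{"linear":[0,0.025,0],"turn":0},{"linear":[0,0.025,0],"turn":0},{"linear":[0,0.025,0],"turn":0},{"linear":[0,0.025,0],"turn":0},{"linear":[0,0.002,0],"turn":0},{"linear":[0,0,0],"turn":0},{"linear":[0,0,0],"turn":0}])

```text
t: 15.9
ee_pos: [709.9, -61.6, 301.3]
orientation: [-3.141, 0.047, 0.0]
ft_force: [-0.2, -0.4, -0.2]
width: 0.5
grasp_force: 0.0
```

```bash
python3 - <<'E'
from workcell import ctrl
from h import *
o=ctrl.get_obs();print(o["t"],o["ee_pos"],o["ft_force"],delta(o,C(150,0,299),-1.8))
b=ctrl.get_image("scene")
f=b["frame"].astype(int); m=((f[:,:,2]>150)&(f[:,:,1]<60)&(f[:,:,0]<60)).astype(np.uint8)[170:210,280:340]
n,l,s,cc=cv2.connectedComponentsWithStats(m)
print([(s[i],cc[i]+[280,170]) for i in range(1,n) if s[i,4]>20])
for th in(1.5,1.6,1.7):print(th,proj(b,[C(112-170*np.cos(th),0,124+170*np.sin(th))]))
# path table: tip-bottom centre path in chest (x, TCP z)
prev=np.array([150.,299.])
for th in(1.5,1.3,1.1,.9,.7,.5,.35,.2,.1):
    s_,c_=np.sin(th),np.cos(th)
    p=np.array([112-170*c_+18*s_,124+170*s_+8*c_-14*s_+19]);print(th,p.round(1),(p-prev).round(1));prev=p
E
```

```text
15.9 [709.93196361 -61.58953977 301.29001898] [-0.15268117 -0.36356965 -0.21303412] (array([-0.0063,  0.0017,  0.0023]), np.float64(0.0017))
[(array([ 32,  17,  12,  23, 152], dtype=int32), array([316.33552632, 198.50657895])), (array([  3,  19,  21,  21, 283], dtype=int32), array([292.58303887, 199.30388693]))]
1.5 [[305.38989385 186.17712863]]
1.6 [[306.13345242 190.10555903]]
1.7 [[306.90497648 194.59865456]]
1.5 [117.9 299.2] [-32.1   0.2]
1.3 [ 83.9 295.5] [-34.1  -3.7]
1.1 [ 50.9 285.7] [-32.9  -9.8]
0.9 [ 20.4 270.2] [-30.5 -15.5]
0.7 [ -6.4 249.6] [-26.9 -20.6]
0.5 [-28.6 224.8] [-22.1 -24.8]
0.35 [-41.5 204. ] [-13.  -20.8]
0.2 [-51.  181.8] [ -9.5 -22.2]
0.1 [-55.4 166.5] [ -4.3 -15.3]
```

>>> arm_command(series=[{"linear":[-0.01,0.002,0.002],"turn":0},{"linear":[-0.01,0,0],"turn":0},{"linear":[-0.01,0,0],"turn":0},{"linear":[-0.009,0,0],"turn":0},{"linear":[-0.009,0,0.001],"turn":0},{"linear":[-0.008,0,0.001],"turn":0},{"linear":[-0.008,0,0.001],"turn":0},{"linear":[-0.008,0,0.001],"turn":0}])

```text
t: 16.75
ee_pos: [638.7, -61.7, 295.6]
orientation: [-3.141, 0.047, -0.006]
ft_force: [6.5, 1.5, -2.5]
width: 0.7
grasp_force: 2.6
```

>>> arm_command(series=[{"linear":[-0.008,0,0.0025],"turn":0},{"linear":[-0.008,0,0.0025],"turn":0},{"linear":[-0.008,0,0.0025],"turn":0},{"linear":[-0.0085,0,0.0025],"turn":0},{"linear":[-0.0075,0,0.004],"turn":0},{"linear":[-0.0075,0,0.004],"turn":0},{"linear":[-0.0075,0,0.004],"turn":0},{"linear":[-0.0075,0,0.004],"turn":0}])

```text
t: 17.55
ee_pos: [576.6, -60.2, 270.0]
orientation: [3.141, -0.047, 0.007]
ft_force: [5.9, -0.3, -0.0]
width: 0.4
grasp_force: 2.3
```

```bash
python3 - <<'E'
from workcell import ctrl
from h import *
o=ctrl.get_obs();print(o["t"],o["ee_pos"],o["ft_force"],delta(o,C(20.4,0,270.2),-1.8))
b=ctrl.get_image("scene");cv2.imwrite("pics/s7.png",b["frame"])
f=b["frame"].astype(int); m=((f[:,:,2]>150)&(f[:,:,1]<60)&(f[:,:,0]<60)).astype(np.uint8)[150:230,270:340]
n,l,s,cc=cv2.connectedComponentsWithStats(m)
print([(s[i],cc[i]+[270,150]) for i in range(1,n) if s[i,4]>20])
for th in(.7,.8,.9,1.):print(th,proj(b,[C(112-170*np.cos(th),0,124+170*np.sin(th))]))
E
```

```text
17.55 [576.59497204 -60.24177059 269.95096433] [ 5.93240852 -0.34519049 -0.03014594] (array([-0.0025, -0.0011, -0.0003]), np.float64(0.0014))
[(array([18, 23, 11,  5, 35], dtype=int32), array([293.17142857, 175.        ])), (array([36, 22, 11,  4, 41], dtype=int32), array([311.2195122, 173.6097561])), (array([ 39,  43,  11,  30, 220], dtype=int32), array([314.06363636, 207.46818182])), (array([ 13,  45,  20,  31, 431], dtype=int32), array([291.58468677, 209.9350348 ]))]
0.7 [[301.23607092 176.5369315 ]]
0.8 [[301.54383194 175.70150823]]
0.9 [[301.91620035 175.40748406]]
1.0 [[302.35228406 175.6826001 ]]
```

Force is about 6 N and the arm is following (about 0.85 rad). I am carrying on along the arc.

>>> arm_command(series=[{"linear":[-0.007,0,0.005],"turn":0},{"linear":[-0.007,0,0.005],"turn":0},{"linear":[-0.007,0,0.005],"turn":0},{"linear":[-0.007,0,0.0055],"turn":0},{"linear":[-0.0055,0,0.006],"turn":0},{"linear":[-0.0055,0,0.006],"turn":0},{"linear":[-0.0055,0,0.006],"turn":0},{"linear":[-0.0055,0,0.007],"turn":0}])

```text
t: 18.4
ee_pos: [527.9, -59.0, 224.8]
orientation: [3.141, -0.047, 0.01]
ft_force: [6.5, -0.1, 0.9]
width: 0.7
grasp_force: 2.6
```

>>> arm_command(series=[{"linear":[-0.0043,0,0.007],"turn":0},{"linear":[-0.0043,0,0.007],"turn":0},{"linear":[-0.0043,0,0.007],"turn":0},{"linear":[-0.003,0,0.007],"turn":0},{"linear":[-0.003,0,0.007],"turn":0},{"linear":[-0.003,0,0.006],"turn":0}])

```text
t: 19.0
ee_pos: [503.6, -58.2, 182.2]
orientation: [-3.141, 0.047, 0.0]
ft_force: [2.2, 0.4, 2.6]
width: 0.3
grasp_force: 1.6
```

```bash
python3 - <<'E'
from workcell import ctrl
from h import *
o=ctrl.get_obs();print(o["t"],o["ee_pos"],o["ft_force"],delta(o,C(-58,0,151),-1.8))
E
```

```text
19.0 [503.62772049 -58.24749927 182.15967972] [2.24580239 0.41682062 2.55165624] (array([-0.0079, -0.0014,  0.0312]), np.float64(0.0013))
```

>>> arm_command(series=[{"linear":[-0.002,0,0.005],"turn":0},{"linear":[-0.002,0,0.005],"turn":0},{"linear":[-0.002,0,0.005],"turn":0},{"linear":[-0.001,0,0.004],"turn":0},{"linear":[0,0,0.003],"turn":0},{"linear":[0,0,0],"turn":0}])

```text
t: 19.6
ee_pos: [496.5, -58.0, 160.1]
orientation: [-3.141, 0.047, 0.002]
ft_force: [-0.2, 0.4, 1.2]
width: 0.4
grasp_force: 0.4
```

>>> arm_command(series=[{"linear":[0,0,0.002],"turn":0},{"linear":[0,0,0.002],"turn":0},{"linear":[0,0,0],"turn":0}])

```text
t: 19.9
ee_pos: [496.2, -58.0, 156.4]
orientation: [-3.141, 0.047, 0.003]
ft_force: [-0.3, -0.2, 3.7]
width: 0.3
grasp_force: 1.9
```

>>> arm_command(series=[{"linear":[0,0,0.001],"turn":0},{"linear":[0,0,0.001],"turn":0},{"linear":[0,0,0],"turn":0}])

```text
t: 20.2
ee_pos: [496.2, -58.0, 154.6]
orientation: [-3.141, 0.047, 0.003]
ft_force: [-1.8, -0.5, 5.7]
width: 0.5
grasp_force: 2.8
```

>>> arm_command(series=[{"linear":[0,0,0.001],"turn":0},{"linear":[0,0,0.001],"turn":0},{"linear":[0,0,0],"turn":0}])

```text
t: 20.5
ee_pos: [496.0, -58.0, 152.6]
orientation: [-3.141, 0.047, 0.003]
ft_force: [-2.7, -0.6, 6.3]
width: 0.5
grasp_force: 3.2
```

>>> arm_command(series=[{"linear":[0,0,0.001],"turn":0},{"linear":[0,0,0.0005],"turn":0},{"linear":[0,0,0],"turn":0}])

```text
t: 20.8
ee_pos: [496.0, -58.0, 151.1]
orientation: [-3.141, 0.047, 0.004]
ft_force: [-3.2, -0.5, 8.6]
width: 0.4
grasp_force: 3.7
```

>>> arm_command(series=[{"linear":[0,0,0.0005],"turn":0},{"linear":[0,0,0.0005],"turn":0},{"linear":[0,0,0],"turn":0}])

```text
t: 21.1
ee_pos: [496.1, -58.0, 150.7]
orientation: [-3.141, 0.047, 0.003]
ft_force: [-4.5, -0.0, 14.6]
width: 0.4
grasp_force: 7.2
```

>>> arm_command(series=[{"linear":[0,0,0.0005],"turn":0},{"linear":[0,0,0],"turn":0},{"linear":[0,0,0],"turn":0}])

```text
t: 21.4
ee_pos: [496.1, -58.0, 150.6]
orientation: [-3.141, 0.047, 0.003]
ft_force: [-5.7, 0.2, 18.6]
width: 0.8
grasp_force: 9.2
```

The force climbed while z stayed put, so this is the hard stop and the lid is flush. I am lifting off and checking.

>>> arm_command(series=[{"linear":[0,0,-0.002],"turn":0},{"linear":[0,0,-0.01],"turn":0},{"linear":[0,0,-0.02],"turn":0},{"linear":[0,0,-0.025],"turn":0},{"linear":[0,0,-0.025],"turn":0},{"linear":[-0.025,0,-0.025],"turn":0},{"linear":[-0.025,0,-0.025],"turn":0},{"linear":[0,0,0],"turn":0},{"linear":[0,0,0],"turn":0},{"linear":[0,0,0],"turn":0}])

```text
t: 22.4
ee_pos: [447.2, -56.6, 281.0]
orientation: [-3.141, 0.047, 0.001]
ft_force: [0.1, -0.5, -0.6]
width: 0.4
grasp_force: 0.0
```

```bash
python3 - <<'E'
from workcell import ctrl
import cv2
from h import *
a=ctrl.get_image("wrist");b=ctrl.get_image("scene")
cv2.imwrite("pics/w8.png",np.hstack([cv2.resize(a["frame"],(400,250)),cv2.resize(b["frame"][170:250,265:393],(400,250))]))
o=ctrl.get_obs();print(o["t"],o["ee_pos"],o["ft_force"])
for th in(0,.03,.06):print(th,proj(a,[C(112-170*np.cos(th),0,124+170*np.sin(th))])*.625)
E
```

```text
22.5 [447.12977311 -56.53826177 280.63275824] [-0.53482065 -0.03238582 -0.51506622]
0 [[199.07322695  79.88679022]]
0.03 [[199.05837027  80.21989069]]
0.06 [[199.0430567   80.44509028]]
```

View pics/w8.png

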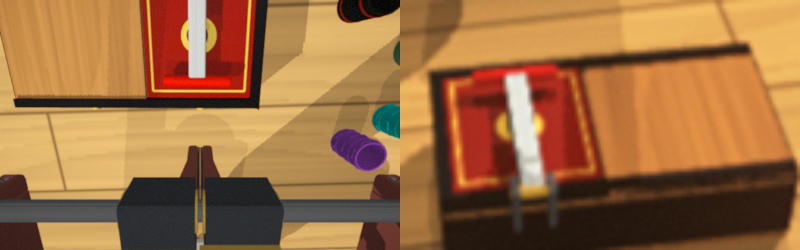

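The clamp arm lies level over the seated lid, with its handle at about (197,82) in the left panel. The robot is clear.

```bash
python3 -c "
from workcell import ctrl
print(ctrl.close_job())"
```

```text
the job is handed in; nothing more can be done
None
```

I handed the job in at about 22.5 s, and the hand-in returned no verdict: the bamboo tumbler stands in the well, the lid is seated, and the clamp was pressed to its hard stop at about 19 N, with no contact with the black tumbler, tin or scraper that I saw.

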